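Reagent bottles from the analyser tray to the storage carrier, in order

TASK

The reagent run is over: move the four bottles from the steel analyser tray into the white storage carrier, one to a cell and in the same left-to-right order (as seen from the robot) in which they stand in the tray now. Set each bottle down upright on the cell's floor, without dropping it.

Things in the scene. Friction and masses are not known exactly. Their poses are not given: they have to be found in the camera images.
- tall: Tall round bottle, 38 diameter, 100 high in all; straight sides up to 68, then a shoulder and a narrow 23-diameter screw cap (84 to 100). 90 to 170 g. Loose, amber glass with a pale label band and a black closure. Origin at the centre of the underside, z up. Sizes in mm.
- square: Square bottle, 38 x 38 with rounded edges, 80 high in all; straight sides up to 56, then a shoulder and a 25-diameter screw cap (65 to 80). Its x and y axes are square to its faces, and at the start it stands square to the tray. 85 to 155 g. Loose, amber glass with a pale label band and a black closure. Origin at the centre of the underside, z up. Sizes in mm.
- dropper: Slim round dropper bottle, 34 diameter, 95 high in all; straight sides up to 52, then a shoulder, a 21-diameter collar (62 to 74) and a thin 13-diameter rubber bulb on top. 55 to 105 g. Loose, amber glass with a pale label band and a black closure. Origin at the centre of the underside, z up. Sizes in mm.
- jar: Wide-mouth jar, 42 diameter from bottom to top, 70 high; its black lid is as wide as the glass (54 to 70). 90 to 170 g. Loose, amber glass with a pale label band and a black closure. Origin at the centre of the underside, z up. Sizes in mm.
- adapter_tall: Mid-grey square plastic adapter, 58 x 58 x 28 high, sitting in one of the four slots of the tray: the one in which the tall bottle stands at the start. Its recess, round, 44 diameter, is 18 deep. Origin under its centre, 10 below the recess floor, axes parallel to the tray's. Fixed; it stays in the tray. Sizes in mm.
- adapter_square: Mid-grey square plastic adapter, 58 x 58 x 28 high, sitting in one of the four slots of the tray: the one in which the square bottle stands at the start. Its recess, 44 x 44 square, is 18 deep. Origin under its centre, 10 below the recess floor, axes parallel to the tray's. Fixed; it stays in the tray. Sizes in mm.
- adapter_dropper: Mid-grey square plastic adapter, 58 x 58 x 28 high, sitting in one of the four slots of the tray: the one in which the dropper bottle stands at the start. Its recess, round, 40 diameter, is 18 deep. Origin under its centre, 10 below the recess floor, axes parallel to the tray's. Fixed; it stays in the tray. Sizes in mm.
- adapter_jar: Mid-grey square plastic adapter, 58 x 58 x 28 high, sitting in one of the four slots of the tray: the one in which the jar stands at the start. Its recess, round, 48 diameter, is 18 deep. Origin under its centre, 10 below the recess floor, axes parallel to the tray's. Fixed; it stays in the tray. Sizes in mm.
- tray: Low steel tray, 254 long (y) x 66 (x), rim 16 high, left or right of the carrier. The adapters stand in it in a row at y = +93, +31, -31, -93 (any adapter in any slot): their tops are 32 above the bench, the bottles' undersides start 14 above it. Origin under its centre; +y end is the left end seen from the robot (yaw within 0.35 rad). Fixed. Sizes in mm.
- carrier: White plastic carrier, 244 long (y) x 64 (x), empty at the start: four open cells in a row, each 56 x 56 inside, centred at y = +90, +30, -30, -90 (x = 0); walls 4 thick, tops 28 above the bench, cell floors 4 above it. Origin under its centre; +y end is the left end seen from the robot (yaw within 0.35 rad). Fixed. Sizes in mm.

How it is judged:
By the outcome, as a careful person would: the job done as asked, in the order asked, and still so for the second after the job is handed in, with the robot touching nothing.
It also fails if it takes over 99 s, if anything falls off the work surface, if the arm or the gripper's body presses on something with over 40 N, if the wrist force passes 120 N, or if a joint passes its speed limit or range.

ROBOT

A 6-joint arm with a two-finger parallel gripper is mounted at the origin on the work surface. World frame = base frame: x ahead of the robot, y to its left, z up, the work surface at z = 0. Lengths are in m, angles in rad, forces in N, time in s.
With the tool pointing down it reaches from about 0.275 to 0.75 m from the base axis. Payload 10.2 kg.
Tool frame: the origin (TCP) lies midway between the tips of the shut fingers; the grasp point (between the pads) lies 19 mm behind it (env.hold_point_z is the distance from the TCP to the grasp point, in m); z points along the fingers, y is the line along which they close (so a half turn about z gives the same grasp; the last joint's range is limited). The gripper opens to 85 mm and grips with 20 to 120 N. Pads are 22 mm wide; open, the fingers measure 114 mm over their backs; the gripper's body (76 mm by 85 mm) begins 54 mm behind the grasp point. The pads swing forward as they close: fully open they stand 13 mm farther back than shut.
Start: joints at [0.965, 0.313, 1.498, -0, 1.331, -0.223], TCP at [0.196, 0.487, 0.231] pointing down, gripper open.
Joint ranges: [-2.94, 2.94], [-0.97, 2.17], [0.19, 2.56], [-1.23, 4.37], [0.02, 3.11], [-2.88, 2.88]. Speed limits (rad/s): [2.39, 2.39, 3.01, 3.14, 3.14, 3.14].

INTERFACE

Orientations are given as a unit quaternion [x, y, z, w].
In Python, from bench import env, kinematics, monitor, eyes, job gives the robot as it stands. The module is installed in compiled form; this text tells all that it offers. Calls block until the motion is done:
- env.reach(position, orientation): joint-space move of the TCP to a pose.
- env.movel(position, velocity=0.15, frame=None, guard=None): straight line of the TCP; frame=None keeps the orientation; velocity is the mean speed in m/s. With guard (N) it stops when the force on the tool has changed by that much, and returns True; else False.
- env.set_joints(angles): joint-space move.
- env.release() and env.close_gripper(effort=None): open the fingers fully, or close them until they stop; effort is the grip in N (None keeps the last).
- env.hold(seconds).
- kinematics.ik(position, orientation): joint angles nearest the present ones, or None.
- monitor.sense(): the state.
- eyes.grab_frame(name): name is "side" or "top"; returns a dict with "frame" (400x640x3 uint8, red, green, blue), "mtx" (3x3 intrinsics, pixels), "k1" (the pictures are not rectified: a ray, as slopes to the right and down, at radius r is drawn at 1 + k1 r^2 times it, then the intrinsics apply), "view" (4x4, takes a point from world to camera coordinates). Camera axes: x right, y down, z forward; pixel columns grow to the right and rows downward; lengths in m; the calibration is good to about 2 mm. A picture is of the moment at which its call begins. There is no depth.
A pose or a line that the arm cannot do raises env.MotionError and nothing moves.
- job.hand_in(): hands the job in; it is judged then, once.
The state is a dict: "clock": time; "joints": joint angles; "qvel": joint speeds; "joint_efforts": joint torques, N m; "position": TCP position; "ee_rot": TCP orientation; "contact_force": force on the tool from outside, world axes, zero at the start; "ft_torque": the same for the moment, N m; "finger_gap": opening from 0.0 (shut) to 1.0 (fully open); "gripper_force": force on a finger pad.
Only numpy, scipy, OpenCV 4.12 (cv2) and the standard library are available. Lean on these libraries where they do the work, as an engineer would, in place of code of your own. Each camera call takes 0.05 s, during which the arm holds its last target. There are 200 camera calls.

## Working session

There is one attempt and no reset: what is moved stays moved. The work goes in short steps, each a Python script; the robot and the scene stay as the last script left them, time stands still between calls to the robot, and variables do not carry over. Pictures are saved under pics/ and viewed, at most 14 in all, crops included, and the job is handed in when it is done.

```bash
mkdir -p pics
python3 - <<'E'
from bench import env,monitor,eyes
import cv2,numpy as np
for n in("top","side"):
    f=eyes.grab_frame(n); cv2.imwrite(f"pics/{n}0.png",f["frame"][:,:,::-1]); print(n,f["mtx"].round(2).tolist(),f["k1"],f["view"].round(4).tolist())
s=monitor.sense();print(s["clock"],s["position"],s["ee_rot"],env.hold_point_z)
E
```

```text
top [[515.72, 0.0, 310.7], [0.0, 515.72, 195.14], [0.0, 0.0, 1.0]] 0.006697405191711429 [[-0.0257, -0.9997, 0.0011, -0.0009], [-0.9751, 0.0249, -0.2203, 0.5541], [0.2202, -0.0068, -0.9754, 0.9494], [0.0, 0.0, 0.0, 1.0]]
side [[427.68, 0.0, 317.78], [0.0, 427.68, 204.09], [0.0, 0.0, 1.0]] -0.08176527666841263 [[0.7419, -0.6705, -0.0045, -0.4269], [-0.5025, -0.5516, -0.6657, 0.2944], [0.4439, 0.4962, -0.7462, 0.603], [0.0, 0.0, 0.0, 1.0]]
0.1 [0.19598956 0.48679702 0.23078302] [ 1.90260427e-01  9.81733475e-01 -5.42808774e-04 -2.43464069e-04] 0.0187
```

View pics/top0.png

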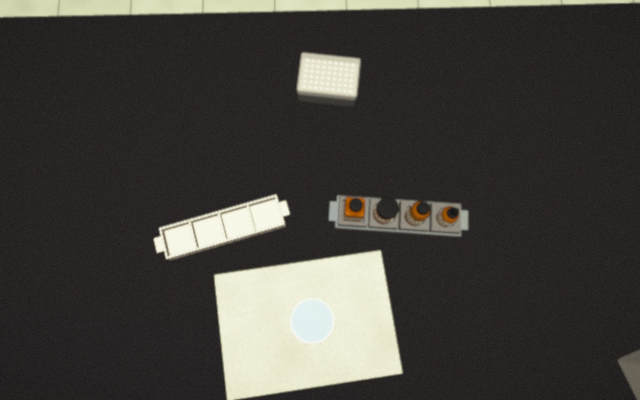

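View pics/side0.png

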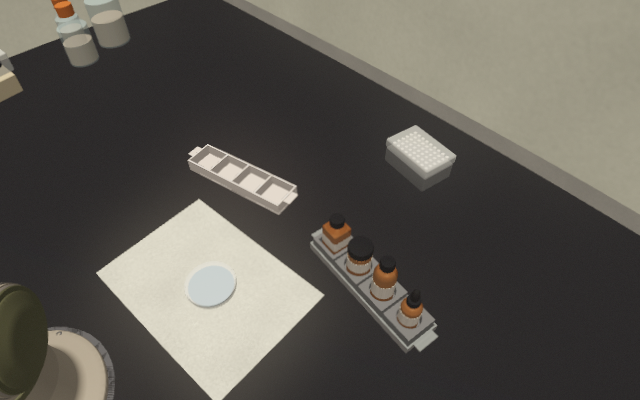

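The top picture shows the tray on the right at (330–468, 195–236), holding square (355,208), jar (387,210), tall (420,212) and dropper (450,215), left to right. The empty carrier is at (155–290, 195–258). The side view shows the same order. Next I'll measure both poses.

```bash
cat > h.py <<'E'
from bench import env,kinematics,monitor,eyes,job
import cv2,numpy as np
from scipy.spatial.transform import Rotation as R
def ray(f,px):
    K=np.array(f["mtx"]);k=f["k1"]
    d=np.c_[(np.atleast_2d(px)-K[:2,2])/K[0,0],]
    s=cv2.undistortPoints(np.atleast_2d(px).astype(float)[:,None],K,np.array([k,0,0,0.]))[:,0]
    V=np.array(f["view"]); D=np.c_[s,np.ones(len(s))]@V[:3,:3]; return -V[:3,:3].T@V[:3,3],D
def onz(f,px,z):
    C,D=ray(f,px); return (C+D*((z-C[2])/D[:,2])[:,None])[:,:2]
E
python3 - <<'E'
from h import *
f=eyes.grab_frame("top"); im=f["frame"]; print(ray(f,[[320,200]])[0])
hsv=cv2.cvtColor(im,cv2.COLOR_RGB2HSV)
for name,(x0,y0,x1,y1),z,L in(("carrier",(140,180,300,265),.028,(.244,.064)),("tray",(322,180,480,245),.032,(.25,.06))):
    crop=im[y0:y1,x0:x1]; g=crop.max(2)
    m=(g>80).astype(np.uint8)
    m=cv2.morphologyEx(m,cv2.MORPH_CLOSE,np.ones((9,9)))
    mo=cv2.morphologyEx(m,cv2.MORPH_OPEN,cv2.getStructuringElement(cv2.MORPH_ELLIPSE,(23,23)))
    for q,zz in((m,z),(mo,z)):
        c=max(cv2.findContours(q,0,cv2.CHAIN_APPROX_NONE)[0],key=cv2.contourArea)[:,0]+[x0,y0]
        w=onz(f,c,zz).astype(np.float32); r=cv2.minAreaRect(w*1000); print(name,r)
    vis=cv2.resize(crop,None,fx=4.5,fy=4.5,interpolation=cv2.INTER_CUBIC)
    cv2.imwrite(f"pics/{name}.png",vis[:,:,::-1])
E
```

```text
[ 0.33123996 -0.00819694  1.04813756]
carrier ((501.9356384277344, 163.73873901367188), (72.2031478881836, 277.20367431640625), 14.954511642456055)
carrier ((502.0141906738281, 163.44454956054688), (72.2031478881836, 274.3416748046875), 14.954511642456055)
tray ((514.6929931640625, -188.85023498535156), (279.784912109375, 68.70325469970703), 84.490478515625)
tray ((508.4263000488281, -254.6302947998047), (147.56910705566406, 68.48876190185547), 84.41387939453125)
```

View pics/carrier.png

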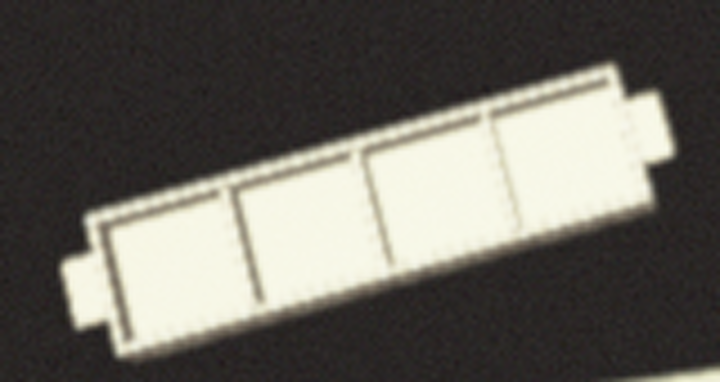

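View pics/tray.png

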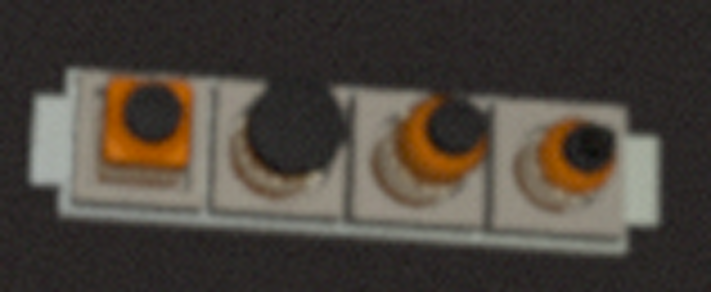

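The carrier crop shows the rim corners at TL (85,213), TR (613,63), BR (653,203) and BL (118,345). In the tray crop, the dark gaps between adapters are at columns 213, 351 and 490, and the adapter tops span (76,72) to (622,238). I'll fit both poses from these points, and check the tray against the bottle caps.

Run:
```python
from h import *
f=eyes.grab_frame("top")
def fit(crop,off,model,z):
    px=(np.array(crop,float)+.5)/4.5-.5+off; w=onz(f,px,z); m=np.array(model)/1000
    a,b=m-m.mean(0),w-w.mean(0)
    t=np.arctan2((a[:,0]*b[:,1]-a[:,1]*b[:,0]).sum(),(a*b).sum())
    Q=np.array([[np.cos(t),-np.sin(t)],[np.sin(t),np.cos(t)]]); o=w.mean(0)-Q@m.mean(0)
    print(o.round(4),t.round(4),"res mm",((w-(m@Q.T+o))*1000).round(1).tolist()); return o,t,Q
c=fit([(85,213),(613,63),(653,203),(118,345)],[140,180],[(32,122),(32,-122),(-32,-122),(-32,122)],.028)
t=fit([(76,72),(626,106),(622,238),(74,200),(213,209),(351,219),(490,228)],[322,180],[(29,122),(29,-122),(-29,-122),(-29,122),(-29,62),(-29,0),(-29,-62)],.032)
caps=[(153,112),(295,126),(456,124),(588,147)]
for i,(cp,h) in enumerate(zip(caps,(.094,.084,.114,.109))):
    w=onz(f,(np.array([cp],float)+.5)/4.5-.5+[322,180],h)[0]
    print("cap",w.round(4),"in tray mm",(t[2].T@(w-t[0])*1000).round(1))
np.save("poses.npy",[[*c[0],c[1]],[*t[0],t[1]]])
# side check
s=eyes.grab_frame("side"); im=s["frame"].copy()
def proj(p):
    V=s["view"]; q=(V[:3,:3]@p+V[:3,3]); x=q[:2]/q[2]; x=x*(1+s["k1"]*(x@x)); return (s["mtx"][0,0]*x+s["mtx"][:2,2])
im=cv2.resize(im,None,fx=2,fy=2)
for (o,a,Q),ys,xs,z in((c,(122,60,0,-60,-122),(32,-32),.028),(t,(122,62,0,-62,-122),(29,-29),.032)):
    for y in ys:
        for x in xs:
            u=proj(np.r_[o+Q@np.array([x,y])/1000,z])*2+.5; cv2.circle(im,tuple(int(v) for v in u.round()),2,(0,255,0),-1)
cv2.imwrite("pics/sidechk.png",im[270:720,340:920][:,:,::-1])
```

```text
[0.5045 0.1644] 0.2497 res mm [[-1.2, -0.1], [0.9, 1.2], [-1.5, -0.0], [1.8, -1.1]]
[ 0.5177 -0.1922] -0.0909 res mm [[0.5, 2.0], [0.8, -0.3], [-0.8, 1.6], [0.2, -0.2], [0.0, -1.8], [-0.4, -0.9], [-0.3, -0.3]]
cap [ 0.5263 -0.0992] in tray mm [ 0.1 93.4]
cap [ 0.5208 -0.16  ] in tray mm [ 0.1 32.4]
cap [ 0.514  -0.2214] in tray mm [ -1.  -29.4]
cap [ 0.504  -0.2761] in tray mm [ -6.1 -84.8]
```

View pics/sidechk.png

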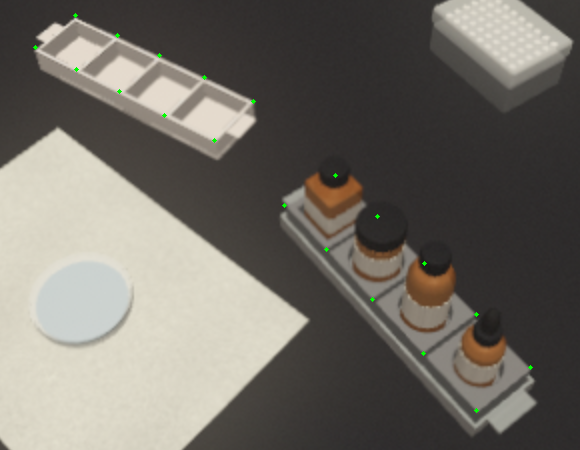

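The projected points land within about 2–3 mm in the side view too, so I'll start with the square bottle.

```bash
cat >> h.py <<'E'
C,T=np.load("poses.npy") if __import__("os").path.exists("poses.npy") else (None,None)
REL=dict(square=.027,jar=.026,tall=.032,dropper=.025)
def spot(P,y):
    c,s=np.cos(P[2]),np.sin(P[2]); return np.array([P[0]-s*y,P[1]+c*y])
def quat(P):
    best=None
    for k in(0,np.pi):
        a=P[2]+k; y=np.array([np.cos(a),np.sin(a),0]); z=np.array([0,0,-1.])
        q=R.from_matrix(np.c_[np.cross(y,z),y,z]).as_quat(); j=kinematics.ik(np.r_[P[:2],.25],q)
        if j is not None and (best is None or abs(j[5])<best[0]): best=(abs(j[5]),q)
    return best[1]
def pick(n,i):
    xy=spot(T,(.093,.031,-.031,-.093)[i]); q=quat(T)
    env.release(); env.reach(np.r_[xy,.22],q); env.movel(np.r_[xy,.014+REL[n]],.12)
    env.close_gripper(40); s=monitor.sense(); print(n,"gap",s["finger_gap"],"F",s["gripper_force"],"t",s["clock"])
    env.movel(np.r_[xy,.27],.15); s=monitor.sense(); print("lifted gap",s["finger_gap"],s["contact_force"])
def place(n,i):
    xy=spot(C,(.09,.03,-.03,-.09)[i]); q=quat(C)
    env.reach(np.r_[xy,.25],q); env.movel(np.r_[xy,.004+REL[n]+.010],.15); env.hold(.2)
    hit=env.movel(np.r_[xy,.004+REL[n]-.004],.02,guard=3)
    print("hit",hit,"z err mm",(monitor.sense()["position"][2]-.004-REL[n])*1000,monitor.sense()["contact_force"])
def away(i):
    env.release(); xy=spot(C,(.09,.03,-.03,-.09)[i]); env.movel(np.r_[xy,.22],.2); print("t",monitor.sense()["clock"])
def snap(name,out,box,k):
    f=eyes.grab_frame(name); x0,y0,x1,y1=box
    cv2.imwrite(out,cv2.resize(f["frame"][y0:y1,x0:x1],None,fx=k,fy=k,interpolation=cv2.INTER_CUBIC)[:,:,::-1])
E
python3 - <<'E'
from h import *
pick("square",0)
snap("side","pics/lift1.png",(150,40,470,360),2)
E
```

```text
square gap 0.4404269785811984 F 40.98018407821655 t 5.0
lifted gap 0.4390907682343388 [-0.28340477  0.15541177 -1.03414217]
```

View pics/lift1.png

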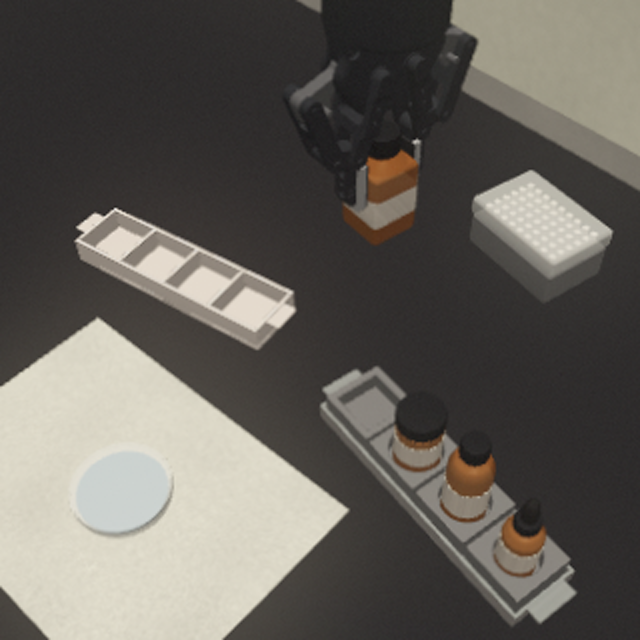

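The square bottle is held upright between the pads at about (380,190), and the other three are undisturbed. I'll place it and check before letting go.

Run:
```python
from h import *
place("square",0)
snap("side","pics/place1.png",(150,80,350,230),4)
```

```text
hit True z err mm 0.30128846987602376 [-0.09103754 -0.40265163  4.68718364]
```

View pics/place1.png

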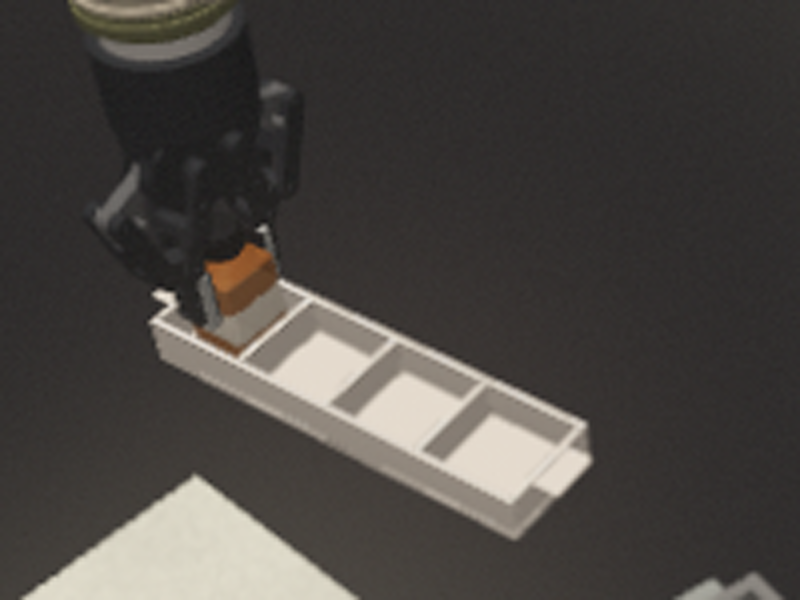

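The square bottle is inside the left cell at about (240,310), and contact came 0.3 mm from the expected floor height. I'll release it and move on to the jar and the tall bottle, stopping if anything reads wrong.

Run:
```python
from h import *
away(0)
pick("jar",1); assert .4<monitor.sense()["finger_gap"]<.56
place("jar",1); z=monitor.sense()["position"][2]-.004-REL["jar"]
assert abs(z)<.002
away(1)
pick("tall",2)
snap("side","pics/lift3.png",(150,40,470,360),1.8)
```

```text
t 11.9917
jar gap 0.4854620651852858 F 40.55477499961853 t 15.8667
lifted gap 0.47824719081844014 [-1.12612918 -0.43144338 -1.10420741]
hit True z err mm 0.372796527365455 [-0.90143129  0.325972    5.10718725]
t 22.7583
tall gap 0.4359457849784621 F 39.99979738262482 t 26.625
lifted gap 0.4317965565056128 [-0.11569429 -0.20230344 -2.64175372]
```

View pics/lift3.png

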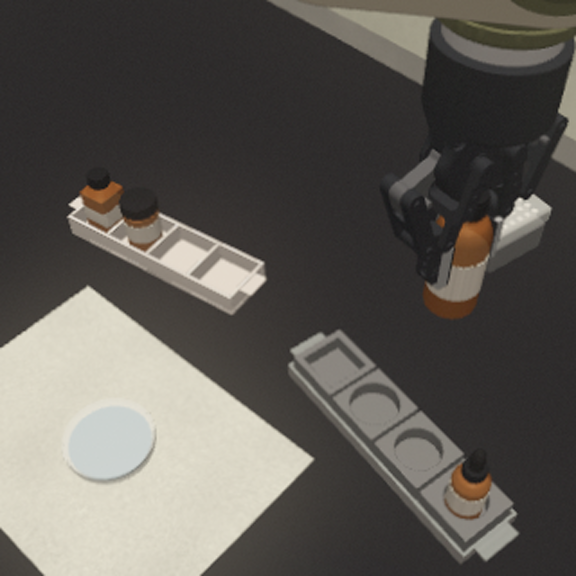

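The square bottle (100,205) and jar (142,225) stand upright in cells 1 and 2, and the tall bottle hangs nearly upright at (460,270). Next come placing it and doing the dropper.

Run:
```python
from h import *
place("tall",2)
assert abs(monitor.sense()["position"][2]-.004-REL["tall"])<.0025
away(2)
pick("dropper",3)
snap("side","pics/lift4.png",(150,40,470,360),1.8)
```

```text
hit True z err mm 0.26538308066251237 [-1.2485629   0.23171244  4.10683839]
t 33.4917
dropper gap 0.38598445642474727 F 39.80495809111744 t 37.4417
lifted gap 0.38491683917173664 [ 0.28710052  0.57055841 -0.83540323]
```

View pics/lift4.png

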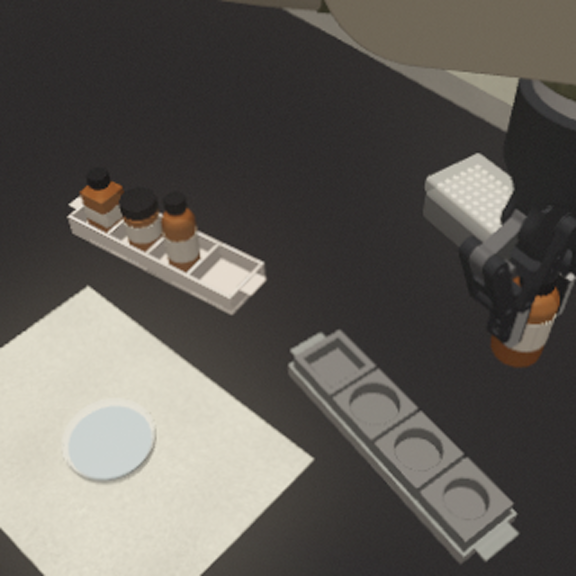

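The first three bottles are upright in cells 1–3, and the dropper is held at (525,330). I'll place it, back off and check.

Run:
```python
from h import *
place("dropper",3)
assert abs(monitor.sense()["position"][2]-.004-REL["dropper"])<.0025
away(3)
env.reach(np.r_[.45,-.2,.25],quat(T)); env.hold(.3)
snap("side","pics/end_side.png",(170,60,330,220),3.6)
snap("top","pics/end_top.png",(140,165,300,265),4.5)
```

```text
hit True z err mm 0.2185643754448116 [-2.58412662 -0.54573295  6.78184533]
t 44.5
```

View pics/end_side.png

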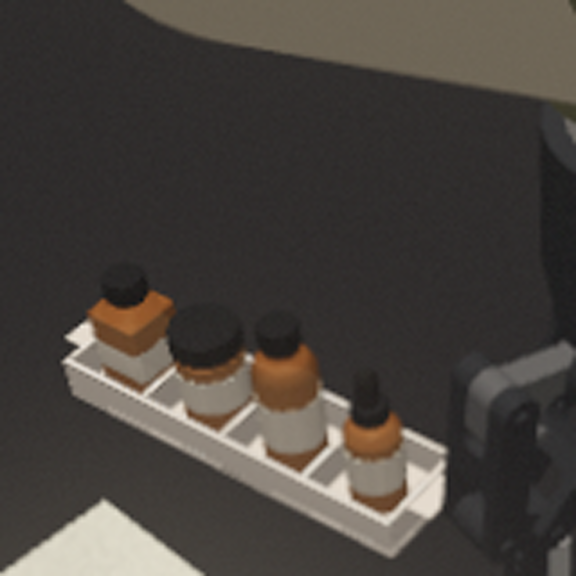

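View pics/end_top.png

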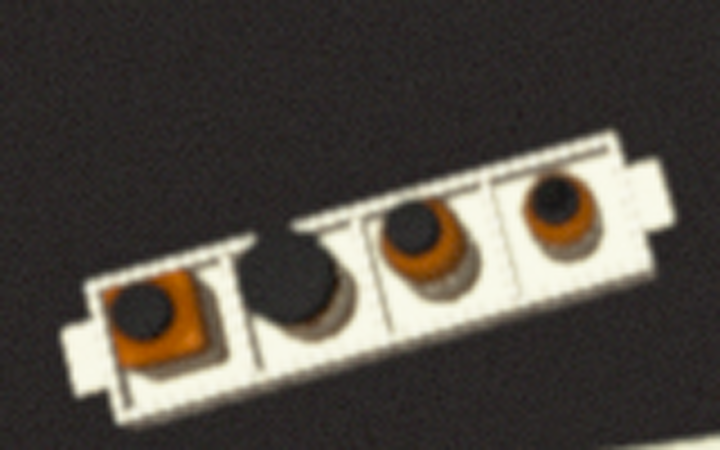

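Both views show all four bottles upright, one to a cell, in the order square, jar, tall, dropper, with the gripper clear.

```bash
python3 -c "
from bench import job; print(job.hand_in())"
```

```text
the job is handed in; nothing more can be done
None
```

I moved all four bottles into the carrier, upright on the cell floors in their original left-to-right order (square, jar, tall, dropper), and handed the job in at about 46 s of the 99 s allowed.

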